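# Release the caught stock tray with the reset pin

### The job

The tray of the red stock module is caught shut: take the release pin from its wooden stand, put it down through the small hole in the red top plate and press the hidden spring catch gently, only as far as it takes for the tray to spring out, without forcing the pin against the plate or the catch's stop (stay under 18 N). Then stand the pin back in its stand, upright and fully down, and let go. Leave the yellow module shut and the other things on the bench where they are.

Things in the scene. Friction and masses are not known exactly. Their poses are not given: they have to be found in the camera images.
- red_module: red stock module, fixed: a grey sheet-steel box 150 mm deep (its x), 130 wide (y), 100 high with a red top plate and red tray front. Origin: centre of the underside; the front, where the tray comes out, faces its -x.
- red_hole (a point): centre of the round access hole (10 mm diameter, vertical, plate 5 mm thick) in the red module's top plate, at the plate's upper surface, 100 mm above the table; it lies 30 mm behind (+x of) the module's centre. Axes as the module's. Hidden below it, at a depth not known, 12 to 39 mm under this point, is the brass spring catch's top, sloping 25 degrees across the module: find it by touch.
- red_tray (a joint): how far the red tray is out, in m: 0 shut and caught, about 0.045 fully sprung out towards the module's front, some 0.5 s after the catch is pressed. The catch pushes back with about 3 N at first touch, rising 0.45 N per mm (plus slight friction); it lets the tray go about 6 mm down and strikes a solid stop at 8.5 mm; let go, it springs back up.
- yellow_module: yellow stock module, fixed: a grey sheet-steel box 150 mm deep (its x), 130 wide (y), 100 high with a yellow top plate and yellow tray front. Origin: centre of the underside; the front, where the tray comes out, faces its -x.
- yellow_hole (a point): centre of the round access hole (10 mm diameter, vertical, plate 5 mm thick) in the yellow module's top plate, at the plate's upper surface, 100 mm above the table; it lies 30 mm behind (+x of) the module's centre. Axes as the module's. Hidden below it, at a depth not known, 12 to 39 mm under this point, is the brass spring catch's top, sloping 25 degrees across the module: find it by touch.
- yellow_tray (a joint): how far the yellow tray is out, in m: 0 shut and caught, about 0.045 fully sprung out towards the module's front, some 0.5 s after the catch is pressed. The catch pushes back with about 3 N at first touch, rising 0.45 N per mm (plus slight friction); it lets the tray go about 6 mm down and strikes a solid stop at 8.5 mm; let go, it springs back up.
- pin_center (a point): release pin, standing in its stand: middle of its upright orange handle (18 mm diameter, 50 mm long), to be gripped here. z points up along the pin. Below the handle a steel shaft of 6 mm diameter and 60 mm length, its last 4 mm tapered to 3 mm; 60 g.
- pin_tip (a point): lower end of the pin's shaft, 85 mm below the middle of the handle
- stand_hole0 (a point): wooden stand, fixed, 70 x 70 mm and 66 mm high: centre of the mouth of its one hole (10 mm diameter, 64 mm deep) in its top face. The pin stands in it with the underside of its handle flat on the top face, so the middle of the handle is 25 mm above this point.
- bin: bystander: open blue plastic bin, 100 x 75 x 55 mm; origin under its centre
- spray: bystander: upright spray can, 54 mm diameter, 170 mm high; origin under its centre
- oil: bystander: upright green bottle, 66 mm diameter, 180 mm high; origin under its centre
- bearing: bystander: steel bearing ring, 52 mm diameter, 16 mm high; origin under its centre
- socket: bystander: dark upright wrench socket, 28 mm diameter, 38 mm high; origin under its centre
- driver: bystander: screwdriver with a red handle, lying
- carton: bystander: cardboard box 90 x 120 x 50 mm; origin under its centre
Not all that is in view belongs to the job. There is more than one size of the part that bears stand_hole0; the job needs the smallest. Leave any black look-alike of the red_module alone.

How it is judged:
By the outcome, as a careful person would: the job done as asked, in the order asked, and still so for the second after the job is handed in, with the robot touching nothing.
It also fails if it takes over 58 s, if anything falls off the work surface, if the arm or the gripper's body presses on something with over 40 N, if the wrist force passes 120 N, or if a joint passes its speed limit or range.

### The arm

A 7-joint arm with a two-finger parallel gripper is mounted at the origin on the work surface. World frame = base frame: x ahead of the robot, y to its left, z up, the work surface at z = 0. Lengths are in m, angles in rad, forces in N, time in s.
With the tool pointing down it reaches from about 0.425 to 0.875 m from the base axis. Payload 4.7 kg.
Tool frame: the origin (TCP) lies on the centre line of the jaws, within the pads' length; the fingertips stand 25 mm ahead of it and the grasp point (between the pads) lies 6 mm ahead of it; z points along the fingers, x is the direction in which the jaws open and shut, and the axes are right-handed (so a half turn about z gives the same grasp; the last joint's range is limited). The gripper opens to 87 mm and grips with 3 to 60 N. Pads are 19 mm wide; open, the fingers measure 117 mm over their backs; the gripper's body (75 mm by 190 mm) begins 51 mm behind the grasp point.
Start: joints at [1.261, 0.321, -0.07, 1.45, 0.023, 1.371, -0.057], TCP at [0.207, -0.616, 0.248] pointing down, gripper open.
Joint ranges: [-2.86, 2.86], [-0.3, 2.09], [-1.38, 1.24], [0.06, 2.45], [-1.56, 4.7], [0.09, 2.05], [-2.69, 2.69]. Speed limits (rad/s): [2.57, 2.57, 3.14, 3.14, 3.14, 3.14, 3.14].

### API

Orientations are given as a unit quaternion [w, x, y, z].
In Python, from workcell import ctrl, eyes, spotter gives the robot as it stands. The module is installed in compiled form; this text tells all that it offers. Calls block until the motion is done:
- ctrl.move_ptp(position, orientation): joint-space move of the TCP to a pose.
- ctrl.move_linear(position, max_speed=0.15, rot=None, force_limit=None): straight line of the TCP; rot=None keeps the orientation; max_speed is the mean speed in m/s. With force_limit (N) it stops when the force on the tool has changed by that much, and returns True; else False.
- ctrl.set_joints(angles): joint-space move.
- ctrl.move_gripper(opening, grip_force=None): finger opening in m; grip_force is the grip in N (None keeps the last); returns when the fingers have stopped.
- ctrl.dwell(seconds).
- ctrl.solve_ik(position, orientation): joint angles nearest the present ones, or None.
- ctrl.read_state(): the state.
- eyes.capture(name): name is "scene" or "side" or "wrist"; returns (picture, depth): 400x640x3 uint8, blue, green, red; 400x640 float32, m along the optical axis (not along the pixel's ray), 0 where there is no reading.
- eyes.camera_params(name): a dict with "vertical_fov" (degrees; the focal length in pixels is half the picture's height over the tangent of half this angle, whatever the lens; pixels are square), "cx", "cy" (the principal point, pixels), "k1" (the pictures are not rectified: a ray, as slopes to the right and down, at radius r is drawn at 1 + k1 r^2 times it, then the intrinsics apply), "origin" and "attitude" of the camera in the world; the wrist camera has in their place "mount" (4x4, takes a point from camera to tool coordinates, whose origin is the TCP and whose axes are the tool frame's). Camera axes: x right, y down, z forward; pixel columns grow to the right and rows downward; lengths in m; the calibration is good to about 2 mm. A picture is of the moment at which its call begins: read the wrist's pose just before it. camera_params takes no time and is no camera call.
A pose or a line that the arm cannot do raises ctrl.PlanningError and nothing moves.
- ctrl.finish_job(): hands the job in, once; it reports no verdict.
Trained networks look in the newest picture that a camera, given by its name, has taken for a name from the list of things; names that differ only in an ending like _2 or _b are one class to them, and where a whole thing is asked for, a point or a joint stands for the part that bears it (a point fixed in the world has none). Each returns a list of dicts, best first, with "score" (0 to 1); they miss things now and then, are a little off and sometimes report something else, mostly with a low value. They report only what shows in the picture. A call takes as long as a camera call. They do not tell look-alikes from the thing itself.
- spotter.boxes_of(query, camera): "location" ([column, row] in pixels, amid what is visible of it).
- spotter.cut_out(query, camera): "region" (400x640 bool, what is visible of it) and "location" ([column, row] in pixels, amid what is visible of it).
- spotter.mark_of(query, camera): "location" ([column, row] in pixels: a listed point, or the origin of a listed thing).
The state is a dict: "time_s": time; "qpos": joint angles; "joint_vel": joint speeds; "effort": joint torques, N m; "position": TCP position; "ee_rot": TCP orientation; "force": force on the tool from outside, world axes, zero at the start; "wrist_torque": the same for the moment, N m; "width": finger opening in m.
Only numpy, scipy, OpenCV 4.12 (cv2) and the standard library are available. Lean on these libraries where they do the work, as an engineer would, in place of code of your own. Each camera call takes 0.05 s, during which the arm holds its last target. There are 200 camera calls.

## Working session

There is one attempt and no reset: what is moved stays moved. The work goes in short steps, each a Python script; the robot and the scene stay as the last script left them, time stands still between calls to the robot, and variables do not carry over. Pictures are saved under pics/ and viewed, about 8 in all and at most 12, crops included, and the job is handed in when it is done.

```bash
mkdir -p pics; cat > h.py <<'E'
import numpy as np, cv2
from workcell import ctrl, eyes, spotter
from scipy.spatial.transform import Rotation as R
def rot(q): return R.from_quat([q[1],q[2],q[3],q[0]]).as_matrix()
def pose(name, st=None):
    p=eyes.camera_params(name)
    if 'mount' in p:
        st=st or ctrl.read_state(); T=np.eye(4); T[:3,:3]=rot(st['ee_rot']); T[:3,3]=st['position']
        M=T@np.array(p['mount']); return p,M[:3,:3],M[:3,3]
    a=np.array(p['attitude']); a=rot(a) if a.size==4 else a.reshape(3,3)
    return p,a,np.array(p['origin'])
def ray(name,uv,st=None):
    p,A,o=pose(name,st); f=200/np.tan(np.radians(p['vertical_fov'])/2)
    K=np.array([[f,0,p['cx']],[0,f,p['cy']],[0,0,1.]])
    d=((np.array(uv,float)-[p['cx'],p['cy']])/f); s=d.copy()
    for _ in range(20): s=d/(1+p['k1']*(s@s))
    return o, A@np.array([s[0],s[1],1.])
def at_z(name,uv,z,st=None):
    o,d=ray(name,uv,st); return o+d*(z-o[2])/d[2]
def at_d(name,uv,dep,st=None):
    o,d=ray(name,uv,st); c,r=int(round(uv[0])),int(round(uv[1]))
    w=dep[max(r-1,0):r+2,max(c-1,0):c+2]; w=w[w>0]
    return o+d*(np.median(w) if w.size else np.nan)
def proj(name,P,st=None):
    p,A,o=pose(name,st); f=200/np.tan(np.radians(p['vertical_fov'])/2)
    c=A.T@(np.array(P)-o); s=c[:2]/c[2]; s=s*(1+p['k1']*(s@s)); return s*f+[p['cx'],p['cy']]
E
python3 - <<'E'
from h import *
np.set_printoptions(precision=3,suppress=True)
for c in ["scene","side"]:
    im,d=eyes.capture(c); cv2.imwrite(f'pics/{c}0.png',im); np.save(f'{c}0.npy',d)
    print(c,{k:np.round(v,3) for k,v in eyes.camera_params(c).items()})
    for q in ["red_module","yellow_module","red_hole","pin_center","stand_hole0","yellow_hole"]:
        for x in spotter.mark_of(q,c)[:5]:
            print(q,np.round(x['score'],2),np.round(x['location']),at_d(c,x['location'],d))
print(ctrl.read_state())
print(eyes.camera_params('wrist'))
E
```

```text
scene {'vertical_fov': np.float64(47.83), 'cx': np.float64(311.697), 'cy': np.float64(197.073), 'k1': np.float64(-0.043), 'origin': array([ 1.263, -0.31 ,  1.073]), 'attitude': array([-0.274,  0.777,  0.535, -0.188])}
red_module 0.79 [288. 246.] [ 0.662 -0.143  0.1  ]
red_module 0.72 [336. 162.] [0.417 0.095 0.078]
red_module 0.56 [265. 182.] [ 0.432 -0.133  0.094]
yellow_module 0.57 [376. 213.] [0.644 0.116 0.098]
red_hole 0.91 [270. 167.] [ 0.383 -0.103  0.099]
red_hole 0.66 [295. 234.] [ 0.631 -0.113  0.097]
red_hole 0.66 [342. 146.] [0.374 0.132 0.095]
pin_center 0.65 [199. 207.] [ 0.46  -0.329  0.104]
pin_center 0.45 [403. 162.] [0.464 0.302 0.049]
stand_hole0 0.97 [164. 176.] [ 0.301 -0.399  0.092]
stand_hole0 0.78 [201. 213.] [ 0.454 -0.328  0.069]
stand_hole0 0.65 [143. 228.] [ 0.456 -0.486  0.083]
yellow_hole 0.74 [381. 200.] [0.61  0.147 0.099]
side {'vertical_fov': np.float64(43.028), 'cx': np.float64(311.25), 'cy': np.float64(204.011), 'k1': np.float64(0.031), 'origin': array([-0.375, -0.888,  0.919]), 'attitude': array([-0.441,  0.807, -0.345,  0.185])}
red_module 0.91 [
[... 686 characters left out ...]
.451,  0.023,  1.371, -0.057]), 'joint_vel': array([ 0.001, -0.001, -0.   , -0.   ,  0.001, -0.   , -0.001]), 'effort': array([ -0.   , -49.094,  -0.403, -31.27 ,  -0.064,   0.034,   0.   ]), 'position': array([ 0.207, -0.616,  0.248]), 'ee_rot': array([ 0.   ,  0.812, -0.584,  0.   ]), 'force': array([ 1.38 , -0.593,  0.467]), 'wrist_torque': array([-0.034, -0.025, -0.008]), 'width': 0.08674966271606958}
{'vertical_fov': 61.021186131229896, 'cx': 322.34375852818266, 'cy': 201.40870487135595, 'k1': -0.04675258405188916, 'mount': array([[ 1.   ,  0.001,  0.001, -0.001],
       [-0.001,  0.953,  0.304, -0.083],
       [-0.001, -0.304,  0.953, -0.138],
       [ 0.   ,  0.   ,  0.   ,  1.   ]])}
```

View pics/scene0.png

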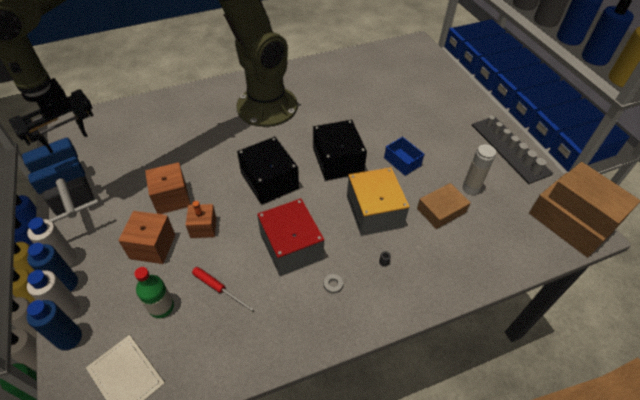

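View pics/side0.png

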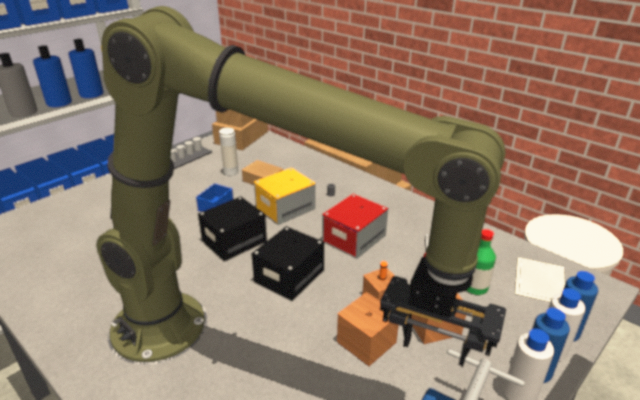

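The red module is at scene (290,235) with its hole at about (0.63,-0.115). The black look-alikes are at (268,168) and (340,148). There are three stands, at (165,187), (147,237) and (200,218). The smallest, at (200,218), has a top about 67 mm high and holds the pin, so that is the one. Next I look from above the pin and then above the red hole.

```bash
python3 - <<'E'
from h import *
np.set_printoptions(precision=4,suppress=True)
def look(P,q,tag,qs,z):
    ctrl.move_ptp(P,q); st=ctrl.read_state()
    im,d=eyes.capture('wrist'); cv2.imwrite(f'pics/{tag}.png',im); np.save(f'{tag}.npy',d)
    print(st['time_s'],st['position'],st['ee_rot'])
    for k,zz in qs:
        for x in spotter.mark_of(k,'wrist')[:3]: print(k,round(x['score'],2),np.round(x['location'],1),at_z('wrist',x['location'],zz,st),at_d('wrist',x['location'],d,st))
q=[0,0.7071,-0.7071,0]
# yaw radial
import math
def down(yaw): # tool x at yaw in world
    return [0,math.cos(yaw/2),math.sin(yaw/2),0]
for yaw in (-math.pi/2,-1.26,0,math.pi/2,1.0):
    print(yaw,[ (None if s is None else np.round(s,2)) for s in (ctrl.solve_ik(p,down(yaw)) for p in ([.45,-.335,.25],[.628,-.117,.25],[.628,-.117,.13],[.45,-.335,.09]))])
q=ctrl.read_state()['ee_rot']
look([.45,-.335,.25],q,'w1',[('pin_center',.091),('stand_hole0',.066),('pin_tip',.006)],0)
look([.628,-.117,.25],q,'w2',[('red_hole',.1),('red_module',0.)],0)
a=cv2.imread('pics/w1.png');b=cv2.imread('pics/w2.png')
cv2.imwrite('pics/w12.png',cv2.resize(np.vstack([a[:, :],b]),(480,600)))
E
```

```text
-1.5707963267948966 [array([ 0.83,  0.14, -0.26,  1.67,  0.04,  1.34, -1.01]), array([ 0.58,  0.35, -0.56,  1.46,  0.18,  1.39, -1.56]), array([ 0.56,  0.43, -0.53,  1.6 ,  0.23,  1.17, -1.59]), array([ 0.82,  0.28, -0.26,  1.85,  0.08,  1.03, -1.04])]
-1.26 [array([ 0.86,  0.14, -0.29,  1.66,  0.04,  1.34, -0.7 ]), array([ 0.6 ,  0.35, -0.59,  1.46,  0.19,  1.39, -1.25]), array([ 0.59,  0.44, -0.58,  1.6 ,  0.25,  1.18, -1.3 ]), array([ 0.85,  0.28, -0.3 ,  1.84,  0.09,  1.03, -0.74])]
0 [array([ 0.99,  0.16, -0.44,  1.66,  0.07,  1.34,  0.54]), array([ 0.69,  0.38, -0.71,  1.46,  0.25,  1.4 , -0.03]), array([ 0.66,  0.46, -0.67,  1.6 ,  0.3 ,  1.19, -0.07]), array([ 0.99,  0.3 , -0.45,  1.84,  0.15,  1.04,  0.47])]
1.5707963267948966 [array([ 1.1 ,  0.17, -0.57,  1.66,  0.09,  1.34,  2.09]), array([ 0.72,  0.39, -0.75,  1.46,  0.26,  1.4 ,  1.53]), array([ 0.7 ,  0.47, -0.72,  1.6 ,  0.33,  1.19,  1.48]), array([ 1.1 ,  0.32, -0.58,  1.84,  0.2 ,  1.04,  2.01])]
1.0 [array([ 1.06,  0.16, -0.52,  1.66,  0.08,  1.34,  1.53]), array([ 0.68,  0.37, -0.7 ,  1.46,  0.24,  1.4 ,  0.97]), 
[... 203 characters left out ...]
.6 188.3] [ 0.4495 -0.3349  0.091 ] [ 0.4562 -0.3327  0.1164]
pin_center 0.45 [521.2  32.8] [ 0.6258 -0.4481  0.091 ] [ 0.6366 -0.4635  0.0581]
stand_hole0 0.9 [474.  225.9] [ 0.4548 -0.4994  0.066 ] [ 0.459  -0.4886  0.0843]
stand_hole0 0.87 [315.7 182.3] [ 0.4471 -0.3305  0.066 ] [ 0.4562 -0.3282  0.102 ]
stand_hole0 0.83 [335.9 332.2] [ 0.2865 -0.4074  0.066 ] [ 0.3002 -0.4018  0.0842]
3.3833 [ 0.6274 -0.1194  0.2498] [ 0.0009  0.811  -0.585   0.0002]
red_hole 0.78 [319.2 185.2] [ 0.6325 -0.1149  0.1   ] [ 0.6247 -0.1172  0.0698]
red_hole 0.18 [300.6  35.8] [ 0.742  -0.0634  0.1   ] [ 0.7544 -0.0534  0.0006]
red_module 0.97 [314.  188.5] [ 0.601  -0.1181  0.    ] [ 0.628  -0.1115  0.0991]
```

View pics/w12.png

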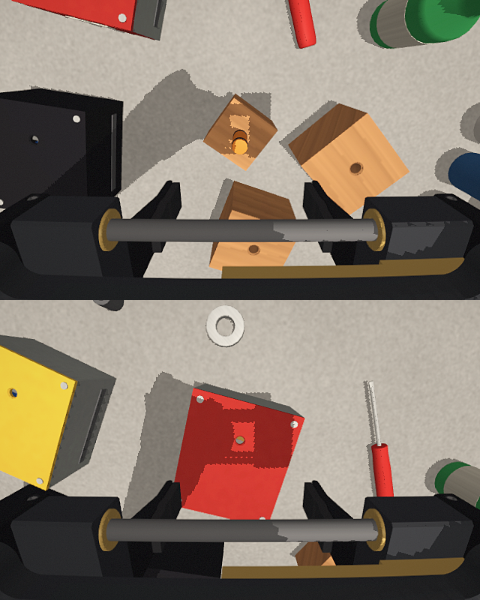

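```bash
python3 - <<'E'
import cv2,numpy as np
a=cv2.imread('pics/w1.png')[150:230,270:370];b=cv2.imread('pics/w2.png')[145:225,270:370]
cv2.imwrite('pics/crop.png',cv2.resize(np.hstack([a,b]),None,fx=4,fy=4,interpolation=cv2.INTER_NEAREST))
g=cv2.imread('pics/w2.png').astype(int)[172:200,305:335]; m=g[...,2]<85
m=((g[...,2]-g[...,1])<60); n,l,s,c=cv2.connectedComponentsWithStats(m.astype(np.uint8)); print(s,c+[305,172])
d=np.load('w1.npy'); print(np.round(d[160:215:4,305:340:3],3))
E
```

```text
[[  0   0  30  28 755]
 [  9  10  12  10  85]] [[319.49271523 185.37350993]
 [319.56470588 186.62352941]]
[[0.324 0.324 0.325 0.324 0.325 0.324 0.324 0.324 0.324 0.324 0.323 0.323]
 [0.326 0.326 0.325 0.325 0.326 0.325 0.326 0.326 0.326 0.325 0.326 0.327]
 [0.327 0.326 0.326 0.326 0.326 0.327 0.326 0.326 0.327 0.327 0.327 0.326]
 [0.327 0.327 0.328 0.328 0.329 0.327 0.327 0.327 0.327 0.329 0.328 0.328]
 [0.329 0.329 0.328 0.321 0.313 0.313 0.317 0.321 0.329 0.33  0.329 0.329]
 [0.33  0.33  0.321 0.305 0.299 0.3   0.301 0.305 0.321 0.331 0.329 0.331]
 [0.331 0.332 0.304 0.291 0.285 0.284 0.286 0.292 0.308 0.332 0.331 0.331]
 [0.332 0.332 0.286 0.282 0.282 0.28  0.28  0.28  0.293 0.333 0.333 0.332]
 [0.334 0.333 0.282 0.281 0.28  0.282 0.282 0.282 0.282 0.334 0.334 0.334]
 [0.335 0.336 0.284 0.284 0.282 0.283 0.284 0.282 0.284 0.336 0.336 0.336]
 [0.336 0.337 0.284 0.284 0.284 0.284 0.284 0.284 0.337 0.336 0.336 0.337]
 [0.337 0.337 0.338 0.338 0.285 0.285 0.285 0.337 0.338 0.338 0.337 0.337]
 [0.339 0.338 0.34  0.338 0.34  0.339 0.337 0.341 0.339 0.339 0.339 0.339]
 [0.34  0.341 0.342 0.341 0.341 0.341 0.341 0.34  0.341 0.34  0.342 0.341]]
```

View pics/crop.png

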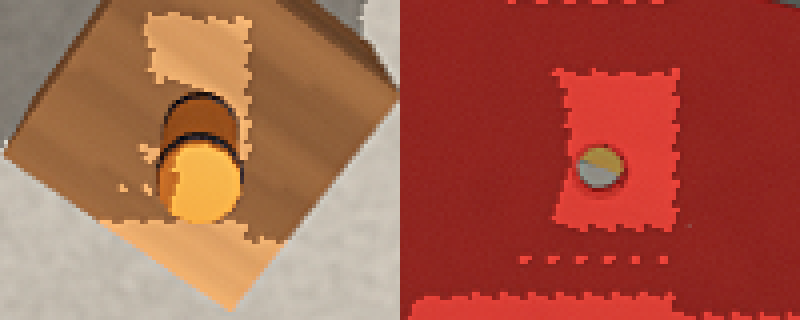

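The crop shows the orange handle's top disc at wrist pixel (320.2,195), on the smallest stand. The red hole is at (320,186.7), with brass and grey visible inside it. Next I grasp the pin.

```bash
python3 - <<'E'
from h import *
np.set_printoptions(precision=4,suppress=True)
f=lambda p,q:dict(position=p,ee_rot=q)
top=at_z('wrist',[320.2,195],.116,f([.449,-.3368,.2499],[.0004,.8111,-.585,.0001]))
hole=at_z('wrist',[320,186.7],.100,f([.6274,-.1194,.2498],[.0009,.811,-.585,.0002]))
print('pin',top,'hole',hole); np.save('est.npy',[top,hole])
q=[0,.8112,-.5848,0]
ctrl.move_gripper(.05,40)
ctrl.move_ptp([top[0],top[1],.2],q)
print(ctrl.read_state()['position'])
print(ctrl.move_linear([top[0],top[1],.098],.12,force_limit=8))
s=ctrl.read_state(); print(s['position'],s['force'],s['time_s'])
ctrl.move_gripper(0.01,30); s=ctrl.read_state(); print(s['width'],s['force'],s['position'])
np.save('grasp.npy',s['position'])
print(ctrl.move_linear([top[0],top[1],.180],.1)); 
ctrl.dwell(.2); s=ctrl.read_state(); print(s['position'],s['force'],s['wrist_torque'],s['width'],s['time_s'])
im,d=eyes.capture('wrist'); cv2.imwrite('pics/w3.png',im)
print('ideal tip',proj('wrist',np.array(s['position'])+rot(s['ee_rot'])@[0,0,.091],s))
for x in spotter.mark_of('pin_tip','wrist')[:2]: print(x)
cv2.imwrite('pics/w3c.png',cv2.resize(im[110:310,220:420],None,fx=3,fy=3))
E
```

```text
pin [ 0.4505 -0.3343  0.116 ] hole [ 0.6315 -0.1159  0.1   ]
[ 0.4521 -0.3329  0.2005]
False
[ 0.4511 -0.3346  0.0988] [ 0.3654 -0.4102 -0.1925] 6.5333
0.01726766281867457 [-0.2357 -0.1237  0.6938] [ 0.4505 -0.3343  0.0981]
False
[ 0.4502 -0.3341  0.1792] [-0.6304 -1.1952 -0.8706] [-0.028  -0.0695  0.0031] 0.01705765124202192 8.3667
ideal tip [322.6493 215.1412]
{'location': [321.6, 215.6], 'score': 0.81}
```

View pics/w3c.png

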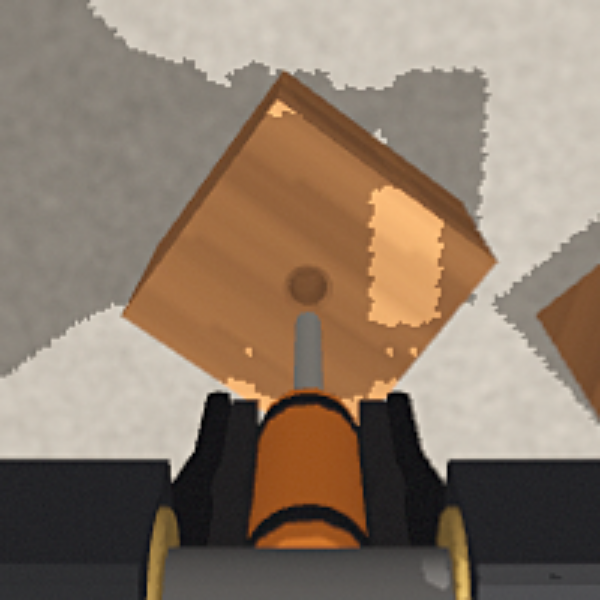

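The pin is held straight: its tip at (322.3,214.7) matches the ideal (322.6,215.1), and the stand hole is at (322.7,205.3). Next I go above the red hole.

```bash
python3 - <<'E'
from h import *
np.set_printoptions(precision=4,suppress=True)
s=ctrl.read_state(); print('stand hole',at_z('wrist',[322.7,205.3],.066,s))
top,hole=np.load('est.npy'); q=[0,.8112,-.5848,0]
ctrl.move_linear([top[0],top[1],.235],.15)
ctrl.move_linear([hole[0],hole[1],.235],.2)
ctrl.move_linear([hole[0],hole[1],.212],.08); ctrl.dwell(.3)
s=ctrl.read_state(); print(s['position'],s['ee_rot'],s['force'],s['time_s'],s['width'])
im,d=eyes.capture('wrist'); cv2.imwrite('pics/w4.png',im)
tip=np.array(s['position'])+rot(s['ee_rot'])@[0,0,.0921]
print('ideal tip',tip,proj('wrist',tip,s),'hole exp',proj('wrist',hole,s))
for k,z in (('pin_tip',tip[2]),('red_hole',.1)):
    for x in spotter.mark_of(k,'wrist')[:2]: print(k,x,at_z('wrist',x['location'],z,s))
c=im[150:290,250:390]; si,sd=eyes.capture('side'); cv2.imwrite('pics/s4.png',si)
np.save('s4.npy',sd)
cv2.imwrite('pics/w4c.png',np.hstack([cv2.resize(c,(400,400)),cv2.resize(si[160:320,270:430],(400,400))]))
E
```

```text
stand hole [ 0.4503 -0.3342  0.066 ]
[ 0.6317 -0.1159  0.2125] [-0.0002  0.8112 -0.5847  0.0004] [-0.5222 -0.0435 -0.187 ] 11.2833 0.017600740930837078
ideal tip [ 0.6318 -0.1159  0.1204] [322.645  214.6184] hole exp [322.5026 206.1015]
pin_tip {'location': [322.4, 217.6], 'score': 0.84} [ 0.6296 -0.1165  0.1204]
red_hole {'location': [326.2, 207.7], 'score': 0.67} [ 0.6311 -0.1191  0.1   ]
```

View pics/w4c.png

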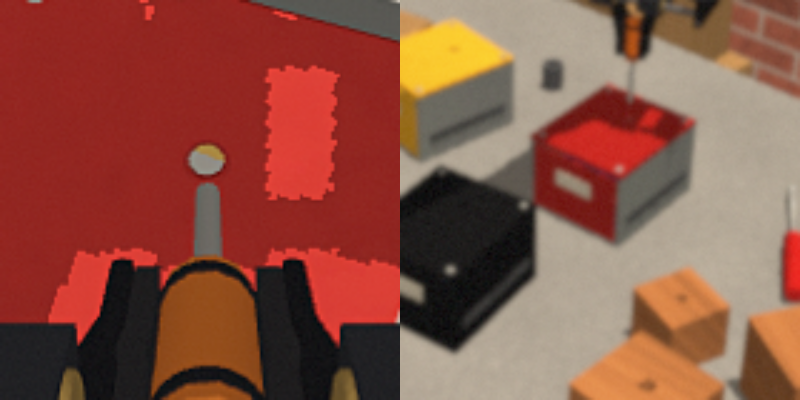

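The hole is at (322.3,206) and the tip at (322.5,214.4), as expected. The side camera sees the red tray front at about (343,237). Next I insert the pin and feel for the catch.

```bash
python3 - <<'E'
from h import *
np.set_printoptions(precision=4,suppress=True)
top,hole=np.load('est.npy')
def pr(t):
    s=ctrl.read_state(); print(t,s['position'],'tip z',round(s['position'][2]-.0921,4),s['force'],round(s['time_s'],2),round(s['width'],4)); return s
r=ctrl.move_linear([hole[0],hole[1],.1845],.03,force_limit=4); s=pr(r)
if not r:
    ctrl.dwell(.3); pr('settled')
    r=ctrl.move_linear([hole[0],hole[1],.143],.015,force_limit=2.2); s=pr(r)
    ctrl.dwell(.2); pr('settled')
E
```

```text
False [ 0.6316 -0.1159  0.1847] tip z 0.0926 [ 0.3657 -0.3023 -0.7675] 12.55 0.0173
settled [ 0.6315 -0.1159  0.1846] tip z 0.0925 [-1.2136  0.0821 -1.0012] 12.85 0.0168
True [ 0.6315 -0.116   0.1613] tip z 0.0692 [ 0.4912 -0.2533  2.8454] 14.41 0.0172
settled [ 0.6314 -0.116   0.1612] tip z 0.0691 [1.4532 0.4835 4.2571] 14.61 0.0173
```

```bash
python3 - <<'E'
from h import *
np.set_printoptions(precision=2,suppress=True)
top,hole=np.load('est.npy'); z0=.1615
b=cv2.imread('pics/s4.png').astype(int)[225:262,318:355]
def diff():
    im,_=eyes.capture('side'); return np.abs(im.astype(int)[225:262,318:355]-b).mean(),im
print(diff()[0])
for d in [2,3.5,4.5,5,5.5,6,6.5,7,7.4]:
    r=ctrl.move_linear([hole[0],hole[1],z0-d/1000],.01,force_limit=6); ctrl.dwell(.15)
    s=ctrl.read_state(); e,im=diff()
    print(d,r,round((z0-s['position'][2])*1000,2),s['force'],'diff',round(e,1),round(s['time_s'],2))
    if e>8 or r or s['force'][2]>9: break
ctrl.dwell(.3); e,im=diff(); print(e,ctrl.read_state()['force']); cv2.imwrite('pics/s5.png',im)
E
```

```text
2.525200876552228
2 False 1.41 [-0.45  0.4   6.05] diff 2.5 15.07
3.5 False 2.86 [-1.31 -0.66  6.19] diff 2.5 15.57
4.5 False 3.73 [0.38 0.21 5.91] diff 2.5 16.02
5 False 4.13 [-1.65 -0.59  6.94] diff 2.6 16.47
5.5 False 4.56 [-1.41  0.43  7.12] diff 2.5 16.92
6 False 5.0 [-0.85 -0.66  6.64] diff 2.6 17.37
6.5 False 5.45 [-0.92  0.12  7.43] diff 2.6 17.82
7 False 5.89 [-1.08  1.18  7.38] diff 2.7 18.27
7.4 False 7.38 [-1.01  0.84  4.47] diff 48.1 18.72
48.08035062089116 [-1.45  2.78  3.94]
```

The force dropped and the front changed at about 6 to 7 mm, so the catch has let go. Next I withdraw the pin and check the tray.

```bash
python3 - <<'E'
from h import *
np.set_printoptions(precision=4,suppress=True)
top,hole=np.load('est.npy'); g=np.load('grasp.npy')
ctrl.move_linear([hole[0],hole[1],.235],.08); print(ctrl.read_state()['force'])
si,_=eyes.capture('side')
ctrl.move_linear([g[0],g[1],.235],.2)
ctrl.move_linear([g[0],g[1],.180],.1); ctrl.dwell(.3)
s=ctrl.read_state(); print(s['position'],s['force'],s['time_s'],s['width'])
im,d=eyes.capture('wrist'); 
tip=np.array(s['position'])+rot(s['ee_rot'])@[0,0,.0921]
print('ideal tip',proj('wrist',tip,s),'hole exp',proj('wrist',[.4503,-.3342,.066],s))
cv2.imwrite('pics/w6c.png',np.hstack([cv2.resize(im[150:290,250:390],(400,400)),cv2.resize(si[160:320,250:410],(400,400))]))
E
```

```text
[ 0.3698  0.4944 -1.3668]
[ 0.4508 -0.3345  0.1806] [ 0.2198  0.1874 -0.397 ] 22.8917 0.017318949430996988
ideal tip [322.6454 214.6178] hole exp [322.0307 205.0357]
```

View pics/w6c.png

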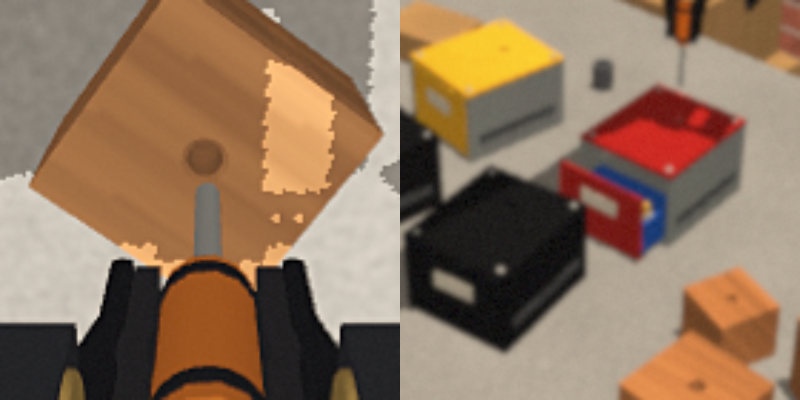

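The red tray is out and the yellow one is shut. The pin is straight: its tip is at (322.5,213.7), lined up with the stand hole at (321.8,204.8). Next I lower it, release and back off.

```bash
python3 - <<'E'
from h import *
np.set_printoptions(precision=4,suppress=True)
g=np.load('grasp.npy'); x,y=.4504,-.3343
def pr(t):
    s=ctrl.read_state(); print(t,s['position'],s['force'],round(s['time_s'],2),round(s['width'],4)); return s
r=ctrl.move_linear([x,y,.145],.05,force_limit=5); pr(r)
if not r:
    r=ctrl.move_linear([x,y,.105],.06,force_limit=5); pr(r)
    if not r:
        r=ctrl.move_linear([x,y,.0955],.012,force_limit=4); s=pr(r)
        if s['position'][2]<.1005:
            ctrl.dwell(.2); ctrl.move_gripper(.045); pr('open')
            ctrl.move_linear([x,y,.25],.12); ctrl.dwell(.3); s=pr('up')
            im,d=eyes.capture('wrist'); si,_=eyes.capture('side')
            print('expect top',proj('wrist',[.4504,-.3343,.116],s),'d top z')
            for u in ([320,195],[321,197],[322,199]): print(at_d('wrist',u,d,s))
            cv2.imwrite('pics/w7c.png',np.hstack([cv2.resize(im[150:250,270:370],(400,400)),cv2.resize(si[160:320,270:430],(400,400))]))
E
```

```text
False [ 0.4506 -0.3344  0.1452] [ 0.7813  0.0976 -0.8271] 23.79 0.0173
False [ 0.4506 -0.3344  0.1052] [-0.2498 -0.3001 -0.7593] 24.61 0.0174
True [ 0.4504 -0.3343  0.0981] [-0.1473  0.3601  5.1468] 25.21 0.0172
open [ 0.4497 -0.3339  0.0972] [ 0.3163 -0.4109 -0.0141] 26.19 0.0447
up [ 0.4503 -0.3342  0.2497] [ 0.3191 -0.3527  0.0138] 27.92 0.045
expect top [323.1954 197.1398] d top z
[ 0.4515 -0.3311  0.1166]
[ 0.4502 -0.3324  0.117 ]
[ 0.4488 -0.3338  0.1168]
```

View pics/w7c.png

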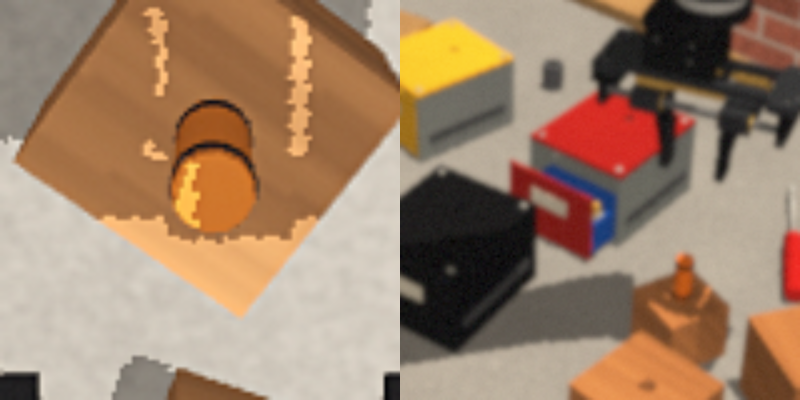

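The pin stands upright and fully down: its top is at z of about 0.116 to 0.117, at wrist pixel (323.5,197). The red tray is out and the gripper is clear.

```bash
python3 -c "
from h import *
ctrl.finish_job()"
```

```text
the job is handed in; nothing more can be done
```

The red tray has sprung out, the pin is back in the smallest stand, and the job is handed in at about 28 s on the robot's clock (limit 58 s).

- **Pressing the catch:** I felt the catch about 31 mm below the red top plate and pressed in steps of 0.4 to 0.5 mm near the end. It let the tray go about 6 mm below first touch. The arm then carried on to about 7.4 mm below first touch, short of the stop at 8.5 mm. The highest force I read was about 7.4 N (limit 18 N).
- **Returning the pin:** It went down until the handle met the stand at the same height I had gripped it, with about 5 N of contact, and then I let go.
- **Last checks:** The pin is upright, with its top at 0.117 m against the expected 0.116 m. The red tray is visibly out, the yellow tray is shut, and the gripper is clear of everything.

No check failed. The spotter's mark for the red hole was once about 3 mm off my own pixel reading, and I used the pixel reading. I did not look at the bystanders separately at the end, but no unexpected contact force showed in the readings I took.

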